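Lock the clamp strap of the driver jig with its quarter-turn T-toggle

TASK

Take the red-winged T-toggle out of its grey stand and lock the yellow clamp strap of the jig with it: pass its cross bar down through the slot of the dark lock plate (feel for the slot, its plate is bolted on off centre), push the strap down gently against its springs, turn the toggle a quarter turn, and let it up so that the bar seats in the cross groove and the toggle stands upright by itself holding the strap down. Never force it: keep every push on the jig well under 40 N, so touch down slowly.

Things in the scene. Friction and masses are not known exactly. Their poses are not given: they have to be found in the camera images.
- toggle_grip (a point): Centre of the red wing of the loose T-toggle (80 g), 51 mm above the toggle's underside; z up through it, x along the wing and the cross bar, which are parallel. Red wing 42 long (x) x 12 wide (y), 32 to 70 mm above the underside: grip it across the 12 mm. Round black flange 46 mm diameter at 27 to 32 mm. It hangs upright by the flange in the stand with about 2 mm side play
- toggle_foot (a point): Centre of the underside of the toggle's steel cross bar, axes as toggle_grip. Bar 26 long (x) x 9 wide (y) x 6 mm high; above it a round shank 9 mm diameter up to the flange at 27 mm. Lock plate, strap and heights: see the jig entries
- stand: Grey fixed tube, 62 mm outside (66 at the foot), bore 33 mm, 32 mm high; the toggle's flange rests on its rim. Origin: centre of its underside, on the bench
- jig: Fixed aluminium jig, base 172 x 96 x 8 mm. Origin on the bench under the nominal slot centre; x along the slot towards the nest with the blue LED driver, y across the slot, z up. Dark lock plate 60 x 60 mm, top at 31 mm, underside at 22 mm. Its slot is 30 mm long (x), 11 mm wide (y), centred in x, but the plate is bolted on up to 7 mm off centre in y, either way; the true place is not reported
- lock_nominal (a point): Nominal slot centre on the lock plate's top, 31 mm above the jig's origin, jig axes; the real slot lies up to 7 mm from it in y. Plate from 25 to 31 mm height: slot only. It sits on a rubber gasket and gives about 0.08 mm per N when pushed
- groove (a point): Nominal centre of the cross groove's roof, 25 mm above the jig's origin, jig axes; off in y like the slot. The groove is 14 mm wide and runs along y under the plate, 22 to 25 mm high, open below to a cavity (floor at 8 mm) where the bar can turn either way, without stops, once its top is below 22 mm. Let up after 90 degrees, the bar rises to the roof: its underside is then at about 19.5 mm
- clamp_strap (a joint): Downward travel of the yellow strap in m: 0 free, 0.011 hard stop. Its fork has a 14 mm tine each side of the slot, 36 mm apart, top at 50 mm when free; the toggle's flange presses on them, after the bar is 8 mm into the plate. Springs push up with 3.5 N when free plus 1 N per mm. The bar can turn from about 0.007 (10.5 N), best 0.008 to 0.010; locked and seated it is about 0.0035

How it is judged:
By the outcome, as a careful person would: the job done as asked, in the order asked, and still so for the second after the job is handed in, with the robot touching nothing.
It also fails if it takes over 58 s, if anything falls off the work surface, if the arm or the gripper's body presses on something with over 40 N, if the wrist force passes 120 N, or if a joint passes its speed limit or range.

ROBOT

A 6-joint arm with a two-finger parallel gripper is mounted at the origin on a cart in front of the work surface, level with it; the furniture and walls round the work are solid. World frame = base frame: x ahead of the robot, y to its left, z up, the work surface at z = 0. Lengths are in m, angles in degrees, forces in N, time in s.
With the tool pointing down it reaches from about 0.275 to 0.725 m from the base axis. Payload 15.9 kg.
Tool frame: the origin (TCP) lies at the very end of the fingers, on their centre line; the grasp point (between the pads) lies 19 mm behind it; z points along the fingers, y is the line along which they close (so a half turn about z gives the same grasp; the last joint's range is limited). The gripper opens to 85 mm and grips with 20 to 120 N. Pads are 22 mm wide; open, the fingers measure 114 mm over their backs; the gripper's body (76 mm by 85 mm) begins 54 mm behind the grasp point. The pads swing forward as they close: fully open they stand 13 mm farther back than shut.
Start: joints at [65.489, 12.198, -1.971, 75.831, 0, 90], TCP at [0.207, 0.455, 0.231] pointing down, gripper open.
Joint ranges: [-170.91, 170.91], [-42.67, 98.43], [-65.05, 77.54], [-120.47, 116.71], [-90, 82.35], [-180, 180]. Speed limits (degrees/s): [108.29, 108.29, 136.94, 147.25, 180, 180].

INTERFACE

Orientations are given as a 3x3 rotation matrix whose columns are the frame's x, y, z axes.
In Python, from rig import robot, optics gives the robot as it stands.
- The arm moves only by the tool drive_tool, never from a script. Its arguments are lists of equal length, an entry for each row: "gripper": the opening in per cent of the stroke, from 0 (shut) to 100 (fully open); "delta_pos": the shift along the tool's x, y, z in mm, a list of three; "yaw": the turn about the tool's z in rad. A call has 1 to 12 rows; each row shifts and turns the commanded pose from where the row before left it, along the tool's axes as they then stand; what a row does not reach is not made up. A row lasts 1/8 s, in which the tool goes at most 62.5 mm and 10.7 degrees, less where a joint would pass 70% of its speed; a pose out of reach is approached as far as the arm can. A call with a gripper value outside its range is refused whole. The fingers move at their own pace and stop on an object; "force" is the grip in N (left out, the last holds). Time passes only in rows, so rows that do not move let the fingers close. It gives the time, the measured TCP pose, the force, the opening and the grip force at its end, in the units of the state.
- robot.observe(): the state, without advancing time (a new reading comes with each control period).
- optics.read_camera(name): name is "side" or "top"; returns (picture, depth): 480x640x3 uint8, red, green, blue; 480x640 float32, m along the optical axis (not along the pixel's ray), 0 where there is no reading.
- optics.camera_params(name): a dict with "intrinsics" (3x3 intrinsics, pixels), "world_to_cam" (4x4, takes a point from world to camera coordinates). Camera axes: x right, y up, looking along -z (the intrinsics and any distortion apply to the point x, -y, -z); pixel columns grow to the right and rows downward; lengths in m; the calibration is good to about 2 mm. A picture is of the moment at which its call begins. camera_params takes no time and is no camera call.
- robot.finish_job(): hands the job in; it is judged then, once.
Trained networks look in the newest picture that a camera, given by its name, has taken for a name from the list of things; names that differ only in an ending like _2 or _b are one class to them, and where a whole thing is asked for, a point or a joint stands for the part that bears it (a point fixed in the world has none). Each returns a list of dicts, best first, with "confidence" (0 to 1); they miss things now and then, are a little off and sometimes report something else, mostly with a low value. They report only what shows in the picture. A call takes as long as a camera call.
- optics.masks_of(label, camera): "region" (480x640 bool, what is visible of it) and "box" ([left, top, width, height] in pixels, round what is visible of it).
The state is a dict: "time_s": time; "joint_pos": joint angles; "joint_vel": joint speeds; "joint_torque": joint torques, N m; "tcp_pos": TCP position; "ee_rot": TCP orientation; "contact_force": force on the tool from outside, world axes, zero at the start; "wrist_torque": the same for the moment, N m; "finger_gap": finger opening in m; "finger_force": force on a finger pad.
Only numpy, scipy, OpenCV 4.12 (cv2) and the standard library are available. Lean on these libraries where they do the work, as an engineer would, in place of code of your own. Each camera call takes 0.05 s, during which the arm holds its last target. There are 200 camera calls.

## Working session

There is one attempt and no reset: what is moved stays moved. The work goes in short steps, Python scripts to look and compute and a tool call to move; the robot and the scene stay as the last step left them, time stands still between calls to the robot, and variables do not carry over. Pictures are saved under pics/ and viewed, at most 10 in all, crops included, and the job is handed in when it is done.

Besides the shell and the picture viewer there is one more tool, called after ">>>" by a JSON object that holds its "api" and its "payload". drive_tool: Moves the arm, as the interface text tells. Its arguments: {"type":"object","properties":{"gripper":{"type":"array","items":{"type":"number"}},"delta_pos":{"type":"array","items":{"type":"array","items":{"type":"number"}}},"yaw":{"type":"array","items":{"type":"number"}},"force":{"type":"number"}},"required":["gripper","delta_pos","yaw"]}

```bash
mkdir -p pics
cat > h.py <<'E'
import numpy as np, cv2
from rig import robot, optics
def snap(n):
    im,d=optics.read_camera(n); p=optics.camera_params(n)
    return im,d,np.array(p["intrinsics"]),np.array(p["world_to_cam"]),p
def cloud(d,K,W):
    v,u=np.mgrid[:480,:640]
    x=(u-K[0,2])/K[0,0]*d; y=(v-K[1,2])/K[1,1]*d
    c=np.stack([x,-y,-d,np.ones_like(d)],-1)
    return (c@np.linalg.inv(W).T)[...,:3]
E
python3 - <<'E'
from h import *
s=robot.observe(); print(s)
for n in("top","side"):
    im,d,K,W,p=snap(n); cv2.imwrite(f"pics/{n}0.png",im[...,::-1]); np.savez(f"{n}0.npz",im=im,d=d)
    print(n,K,np.linalg.inv(W).round(3),p.keys())
    P=cloud(d,K,W)
    for l in("toggle_grip","stand","jig","clamp_strap"):
        for m in optics.masks_of(l,n)[:2]:
            r=m["region"]&(d>0); print(l,m["confidence"],m["box"],np.median(P[r],0).round(4),P[r].min(0).round(3),P[r].max(0).round(3))
E
```

```text
{'time_s': 0.0, 'joint_pos': array([ 6.54895027e+01,  1.22275324e+01, -2.00576386e+00,  7.58319525e+01,
        2.09315845e-04,  8.99976527e+01]), 'joint_vel': array([-0.03764851,  0.01975494,  0.10562875, -0.07133498, -0.041015  ,
        0.00936548]), 'joint_torque': array([-5.32775593e-03, -6.86160493e+01,  4.87116480e+01,  1.75429147e-02,
       -2.33472647e-04,  6.60293665e-06]), 'tcp_pos': array([0.2072942 , 0.45464762, 0.23080952]), 'ee_rot': array([[-9.09902272e-01,  4.14822407e-01, -4.75768682e-04],
       [ 4.14822680e-01,  9.09901683e-01, -1.03466644e-03],
       [ 3.69990242e-06, -1.13880498e-03, -9.99999352e-01]]), 'contact_force': array([0.44654917, 0.01957186, 0.9909472 ]), 'wrist_torque': array([ 0.0386495 ,  0.02958647, -0.02936828]), 'finger_force': 0.0, 'finger_gap': 0.08566929114427937}
top [[522.96034553   0.         316.68555607]
 [  0.         522.96034553 242.53761295]
 [  0.           0.           1.        ]] [[-0.01   0.994 -0.11   0.399]
 [-1.    -0.009  0.01   0.272]
 [ 0.009  0.11   0.994  0.896]
 [ 0.     0.     0.     1.   ]] dict_keys(['intrinsics', '
[... 458 characters left out ...]
         310.81549879]
 [  0.         441.5515504  240.0931162 ]
 [  0.           0.           1.        ]] [[ 0.987  0.118 -0.106  0.394]
 [-0.157  0.679 -0.717 -0.341]
 [-0.013  0.725  0.689  0.635]
 [ 0.     0.     0.     1.   ]] dict_keys(['intrinsics', 'world_to_cam'])
toggle_grip 0.8 [297.2, 204.5, 20.0, 21.9] [0.4824 0.3345 0.0487] [ 0.462  0.318 -0.001] [0.512 0.403 0.075]
stand 0.82 [292.9, 220.4, 31.5, 22.3] [0.4805 0.3184 0.0209] [ 0.453  0.309 -0.001] [0.517 0.355 0.033]
jig 0.56 [316.7, 292.2, 104.1, 59.7] [0.551  0.066  0.0423] [ 0.459  0.023 -0.002] [0.634 0.148 0.054]
clamp_strap 0.87 [325.7, 292.4, 94.2, 44.7] [0.5736 0.075  0.0485] [ 0.482  0.026 -0.002] [0.654 0.17  0.054]
```

Run:
```python
import cv2,numpy as np
a=cv2.imread("pics/top0.png"); b=cv2.imread("pics/side0.png")
a1=cv2.resize(a[140:280,235:475],(800,466),interpolation=cv2.INTER_CUBIC)
b1=cv2.resize(b[190:360,270:450],(635,600),interpolation=cv2.INTER_CUBIC)
cv2.imwrite("pics/topc.png",a1);cv2.imwrite("pics/sidec.png",b1)
```

```text
(no output)
```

View pics/topc.png

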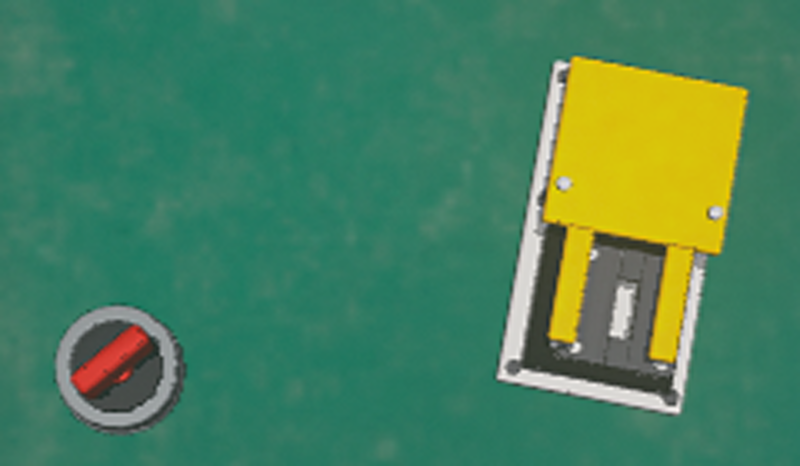

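View pics/sidec.png

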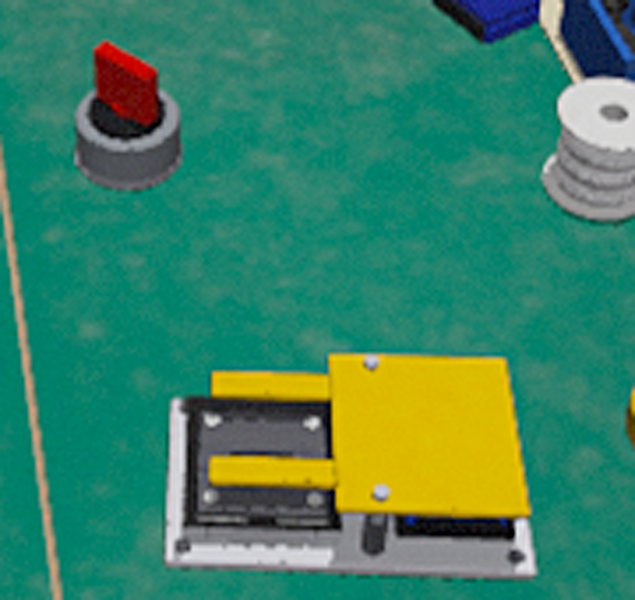

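View pics/top0.png

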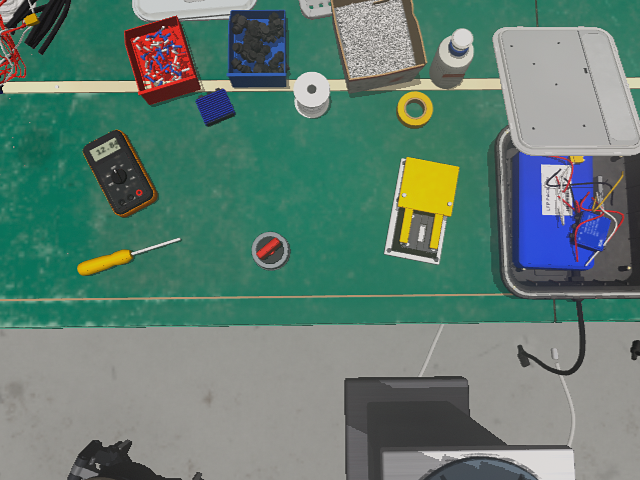

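The toggle stands upright in its stand at about pixel (270,250), wing diagonal. The jig's slot shows as a light strip at about (421.6,233), between the tines. I'll measure it precisely.

Run:
```python
from h import *
z=np.load("top0.npz"); im,d=z["im"],z["d"]; p=optics.camera_params("top");K=np.array(p["intrinsics"]);W=np.array(p["world_to_cam"])
z2=np.load("side0.npz"); p2=optics.camera_params("side");K2=np.array(p2["intrinsics"]);W2=np.array(p2["world_to_cam"])
C=np.linalg.inv(W)
def ray(u,v,h,K=K,W=W):
    C=np.linalg.inv(W); r=C[:3,:3]@np.array([(u-K[0,2])/K[0,0],-(v-K[1,2])/K[1,1],-1]); o=C[:3,3]
    return (o+r*(h-o[2])/r[2])
hsv=cv2.cvtColor(im,cv2.COLOR_RGB2HSV)
yel=(hsv[...,0]>22)&(hsv[...,0]<32)&(hsv[...,1]>150)&(hsv[...,2]>110)
v,u=np.mgrid[:480,:640]
box=(u>380)&(u<465)&(v>150)&(v<270)
P=cloud(d,K,W)
m=yel&box
print("yellow z",np.percentile(P[m][:,2],[5,50,95]))
Q=np.array([ray(a,b,.05)[:2] for a,b in zip(u[m],v[m])])
r=cv2.minAreaRect((Q*1000).astype(np.float32)); print("rect yellow",r, cv2.boxPoints(r))
# jig axis: PCA edge lines from left/right boundaries per row
for name,f in(("L",np.min),("R",np.max)):
    pts=np.array([ray(f(u[y][m[y]]),y,.05)[:2] for y in range(165,205)])
    vx,vy,_,_=cv2.fitLine((pts*1000).astype(np.float32),cv2.DIST_HUBER,0,.01,.01).ravel(); print(name,np.degrees(np.arctan(vy/vx)))
    pts=np.array([ray(f(u[y][m[y]]),y,.05)[:2] for y in range(212,240)])
    vx,vy,_,_=cv2.fitLine((pts*1000).astype(np.float32),cv2.DIST_HUBER,0,.01,.01).ravel(); print(name,"tine",np.degrees(np.arctan(vy/vx)),pts.mean(0))
# base white
wh=(hsv[...,1]<40)&(hsv[...,2]>150)
ms=wh&(u>414)&(u<432)&(v>222)&(v<244)
print("slot px",u[ms].mean(),v[ms].mean(),ms.sum())
for y in range(222,244): print(y,u[y][ms[y]],im[y,417:428].mean(-1).astype(int))
print(ray(u[ms].mean(),v[ms].mean(),.031))
for zz,kk,ww,(a0,a1,b0,b1),nm in((z,K,W,(240,300,220,280),"top"),(z2,K2,W2,(280,340,190,250),"side")):
    h=cv2.cvtColor(zz["im"],cv2.COLOR_RGB2HSV); red=((h[...,0]<6)|(h[...,0]>174))&(h[...,1]>150)&(u>a0)&(u<a1)&(v>b0)&(v<b1)&(zz["d"]>0)
    PP=cloud(zz["d"],kk,ww)[red]; t=PP[PP[:,2]>.062]
    r=cv2.minAreaRect((t[:,:2]*1000).astype(np.float32)); print(nm,len(PP),np.percentile(PP[:,2],[2,50,98]),t.mean(0),r)
    t=PP[:,:2]-PP[:,:2].mean(0); w,V=np.linalg.eigh(t.T@t); print(PP.mean(0),np.degrees(np.arctan2(*V[::-1,1])),)
```

```text
yellow z [0.04778836 0.05026792 0.05271727]
rect yellow ((557.0328369140625, 84.26853942871094), (88.43695831298828, 141.58619689941406), 78.31852722167969) [[478.75305   55.299423]
 [617.40674   26.63237 ]
 [635.3126   113.237656]
 [496.65894  141.90471 ]]
L -11.382873
L tine -11.345043 [0.5192077  0.12306473]
R -11.29214
R tine -13.84747 [0.51866404 0.05914182]
slot px 421.225 233.225 80
222 [] [105 103 102  88  98 103 102 103 102 105  95]
223 [] [103 103 102  83  83  85  98 103 104 105  88]
224 [] [103 102 101 110 118 117  76  78  63  71  85]
225 [] [103 101 104 121 140 141 142 145 148  92  94]
226 [420 421 422] [103 101  99 156 215 154 136 140 147  78  92]
227 [420 421 422 423 424 425] [103 100  94 208 219 216 220 224 150  69  97]
228 [420 421 422 423 424] [103  98 117 209 217 215 219 160 128  71  99]
229 [420 421 422 423 424] [101 100 111 207 216 215 218 158  92  66  98]
230 [420 421 422 423 424] [101  97 128 208 215 214 219 158 121  82  99]
231 [419 420 421 422 423 424] [100  98 169 213 215 214 219 158 100  97 102]
232 [419 420 421 422 423 424] [ 99  96 154 209 214 214 219 159 
[... 561 characters left out ...]
14 224 221 223 160 145  81  99 103 102]
241 [421] [ 73  97 126 128 186 147  93  70  98 102 101]
242 [] [ 78  95 100  97 101 100 102  93 101 101 102]
243 [] [ 90 101 101 100 101 102 103 102 102 101 103]
[0.50860105 0.08900111 0.031     ]
top 192 [0.0432666  0.07491915 0.07861926] [0.48253296 0.34172387 0.0752243 ] ((482.6683044433594, 341.8569030761719), (11.23318099975586, 40.45237350463867), 38.89326858520508)
[0.48226157 0.34156508 0.07373643] 129.32054795761493
side 303 [0.03386436 0.05960706 0.07445651] [0.48357311 0.33795603 0.07025294] ((483.9647216796875, 339.831787109375), (12.545480728149414, 40.14280700683594), 38.12257766723633)
[0.4842024  0.33836869 0.05769594] 99.65563961889507
```

>>> {"api": "drive_tool", "payload": {"gripper": [100,100,100,100,100,100,100,100,100,100,100], "delta_pos": [[0,0,0],[0,0,0],[0,0,0],[-43.6,23.8,0],[-43.6,23.8,0],[-43.6,23.8,15],[-43.6,23.8,20],[-43.6,23.8,25],[-43.6,23.8,30],[0,0,20],[0,0,0]], "yaw": [0.154,0.154,0.154,0,0,0,0,0,0,0,0]}}

```text
time_s: 1.88
tcp_pos: [0.4825, 0.3407, 0.1198]
ee_rot: [[-0.629, 0.777, -0.002], [0.777, 0.629, -0.002], [0.0, -0.003, -1.0]]
contact_force: [0.4, -0.3, 0.2]
finger_gap: 0.0856
finger_force: 0.0
```

>>> {"api": "drive_tool", "payload": {"gripper": [100,100,100,100,100,40,25,10,10,10,10,10], "delta_pos": [[0,0,25],[0,0,25],[0,0,18],[0,0,10],[0,0,0],[0,0,0],[0,0,0],[0,0,0],[0,0,0],[0,0,0],[0,0,0],[0,0,0]], "yaw": [0,0,0,0,0,0,0,0,0,0,0,0], "force": 60}}

```text
time_s: 3.38
tcp_pos: [0.4832, 0.3416, 0.0435]
ee_rot: [[-0.63, 0.777, 0.0], [0.777, 0.63, 0.0], [-0.0, 0.0, -1.0]]
contact_force: [-0.3, -0.7, 5.7]
finger_gap: 0.0114
finger_force: 59.2
```

>>> {"api": "drive_tool", "payload": {"gripper": [10,10,10,10,10,10], "delta_pos": [[0,0,-5],[0,0,-15],[0,0,-30],[0,0,-30],[0,0,0],[0,0,0]], "yaw": [0,0,0,0,0,0]}}

```text
time_s: 4.12
tcp_pos: [0.483, 0.3415, 0.1233]
ee_rot: [[-0.63, 0.777, -0.0], [0.777, 0.63, -0.0], [-0.0, -0.0, -1.0]]
contact_force: [-0.7, 0.9, -1.1]
finger_gap: 0.011
finger_force: 58.5
```

Run:
```python
from h import *
im,d,K,W,p=snap("side"); np.savez("side1.npz",im=im,d=d)
s=robot.observe();t=s["tcp_pos"];print(t,s["finger_gap"],s["finger_force"],s["contact_force"])
c=W@np.append(t,1);u=K[0,2]-K[0,0]*c[0]/c[2];v=K[1,2]+K[1,1]*c[1]/c[2];print(u,v)
u,v=int(u),int(v)
cv2.imwrite("pics/s1.png",cv2.resize(im[v-50:v+50,u-60:u+60,::-1],(720,600),interpolation=cv2.INTER_CUBIC))
```

```text
[0.48275608 0.34135636 0.12285269] 0.010886807782641556 58.539615869522095 [ 0.45668119  0.02544599 -0.46871228]
303.65504781351 186.920503213434
```

View pics/s1.png

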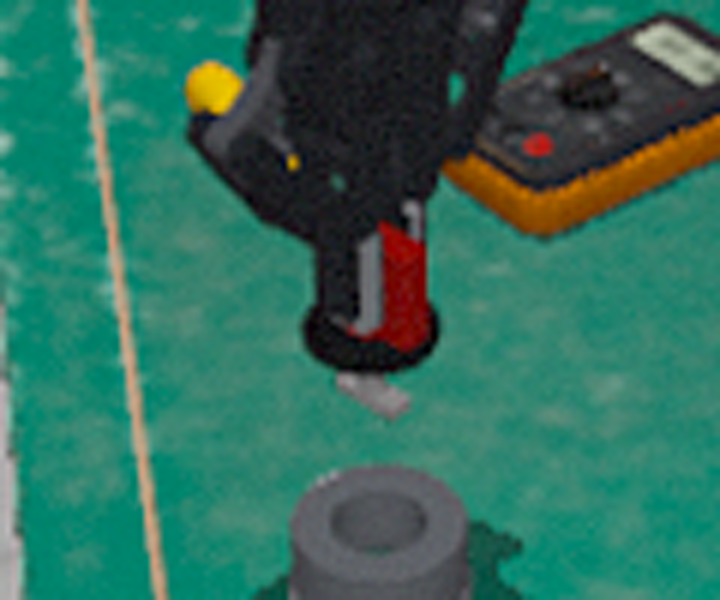

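>>> {"api": "drive_tool", "payload": {"gripper": [10,10,10,10,10,10,10,10,10,10,10,10], "delta_pos": [[0,0,0],[0,0,0],[0,0,0],[0,0,0],[0,0,0],[-12.65,-40.5,0],[-12.65,-40.5,0],[-12.65,-40.5,0],[-12.65,-40.5,0],[-12.65,-40.5,0],[-12.65,-40.5,0],[0,0,0]], "yaw": [-0.1382,-0.1382,-0.1382,-0.1382,-0.1382,0,0,0,0,0,0,0]}}

```text
time_s: 5.68
tcp_pos: [0.5091, 0.086, 0.1226]
ee_rot: [[-0.98, 0.201, -0.001], [0.201, 0.98, -0.001], [0.001, -0.001, -1.0]]
contact_force: [-0.2, 0.2, -0.9]
finger_gap: 0.011
finger_force: 58.8
```

>>> {"api": "drive_tool", "payload": {"gripper": [10,10,10,10], "delta_pos": [[0,0,20],[0,0,16],[0,0,0],[0,0,0]], "yaw": [0,0,0,0]}}

```text
time_s: 6.18
tcp_pos: [0.5095, 0.0888, 0.0876]
ee_rot: [[-0.98, 0.197, 0.0], [0.197, 0.98, 0.0], [0.0, 0.0, -1.0]]
contact_force: [0.6, 0.1, -0.5]
finger_gap: 0.0111
finger_force: 58.8
```

Run:
```python
from h import *
s=robot.observe();t=s["tcp_pos"];R=s["ee_rot"];print(t,np.degrees(np.arctan2(R[1,0],R[0,0])),s["contact_force"])
out=[]
for n in("side","top"):
    im,d,K,W,p=snap(n); np.savez(n+"2.npz",im=im,d=d)
    c=W@np.append(t,1);u=K[0,2]-K[0,0]*c[0]/c[2];v=K[1,2]+K[1,1]*c[1]/c[2];print(n,u,v)
    u,v=int(u),int(v)
    out.append(cv2.resize(im[v-50:v+50,u-33:u+33,::-1],(396,600),interpolation=cv2.INTER_CUBIC))
cv2.imwrite("pics/s2.png",np.hstack(out))
```

```text
[0.50952982 0.08877277 0.08764586] 168.6364164948181 [ 0.59675036  0.09459166 -0.50237794]
side 344.2423166658626 297.81956658388935
top 428.8797091581613 228.0023786339727
```

View pics/s2.png

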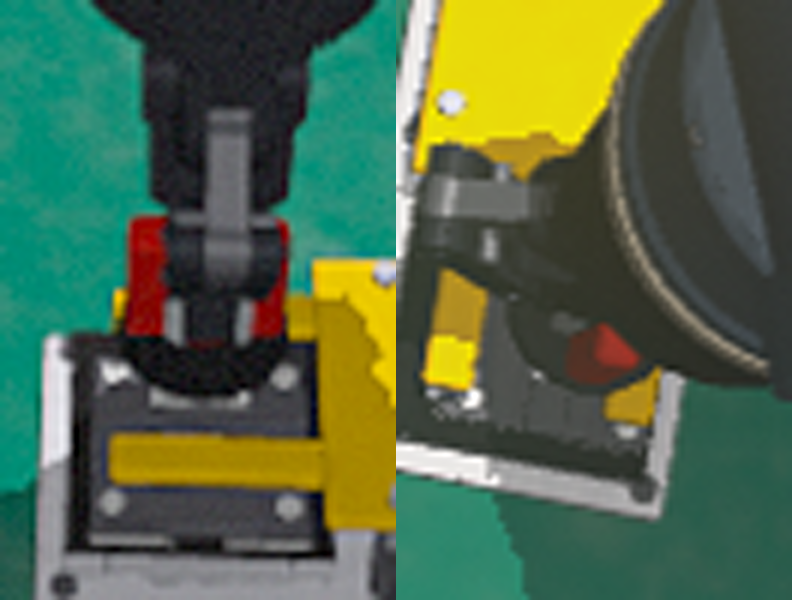

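Run:
```python
from h import *
s=robot.observe();t=s["tcp_pos"]
p=optics.camera_params("side");K=np.array(p["intrinsics"]);W=np.array(p["world_to_cam"]);C=np.linalg.inv(W)
def ray(u,v,h):
    r=C[:3,:3]@np.array([(u-K[0,2])/K[0,0],-(v-K[1,2])/K[1,1],-1]); o=C[:3,3]; return o+r*(h-o[2])/r[2]
f=lambda x,y:(311+(x-2.5)/6,247+(y-2.5)/6)
a=ray(*f(200.5,438.5),.032); ux=np.array([.980,-.198,0]);n=np.array([.198,.980,0])
print("plate",a,"rel tcp jigx,y",(a-t)@ux,(a-t)@n)
for x in(150,250):
    b=ray(*f(x,397),.0516+.003); print("bar end",(b-t)@ux,(b-t)@n)
for x in(128,290):
    b=ray(*f(x,225),.0516+.066); print("wing",(b-t)@ux,(b-t)@n)
```

```text
plate [0.51101129 0.08714879 0.032     ] rel tcp jigx,y 0.0014309063594292095 -0.001268849947369307
bar end -0.013149038254592 -0.004578053650409469
bar end 0.013891969909422914 -0.0037214315617038955
wing -0.020424031922204443 0.0021243487176781273
wing 0.021035453234090503 0.0033823620309635398
```

>>> {"api": "drive_tool", "payload": {"gripper": [10,10,10,10,10,10,10,10], "delta_pos": [[-0.7,-0.9,6],[0,0,6],[0,0,3.5],[0,0,1],[0,0,1],[0,0,0.7],[0,0,0.5],[0,0,0]], "yaw": [0,0,0,0,0,0,0,0]}}

```text
time_s: 7.28
tcp_pos: [0.51, 0.0873, 0.0686]
ee_rot: [[-0.98, 0.198, -0.0], [0.198, 0.98, -0.0], [0.0, -0.0, -1.0]]
contact_force: [-0.4, -0.6, -0.5]
finger_gap: 0.0112
finger_force: 58.8
```

>>> {"api": "drive_tool", "payload": {"gripper": [10,10,10,10], "delta_pos": [[0,0,0.5],[0,0,0.5],[0,0,0.4],[0,0,0]], "yaw": [0,0,0,0]}}

```text
time_s: 7.78
tcp_pos: [0.51, 0.0874, 0.0671]
ee_rot: [[-0.98, 0.197, -0.0], [0.197, 0.98, -0.0], [0.0, -0.0, -1.0]]
contact_force: [0.6, 1.1, -1.5]
finger_gap: 0.0114
finger_force: 58.8
```

>>> {"api": "drive_tool", "payload": {"gripper": [10,10,10,10,10], "delta_pos": [[0,0,0.6],[0,0,0.6],[0,0,0.6],[0,0,0],[0,0,0]], "yaw": [0,0,0,0,0]}}

```text
time_s: 8.4
tcp_pos: [0.51, 0.0874, 0.0654]
ee_rot: [[-0.98, 0.197, -0.0], [0.197, 0.98, -0.0], [0.0, -0.0, -1.0]]
contact_force: [-1.4, 0.2, -1.4]
finger_gap: 0.0112
finger_force: 58.8
```

>>> {"api": "drive_tool", "payload": {"gripper": [10,10,10,10,10,10], "delta_pos": [[0,0,0.8],[0,0,0.8],[0,0,0.8],[0,0,0.8],[0,0,0],[0,0,0]], "yaw": [0,0,0,0,0,0]}}

```text
time_s: 9.15
tcp_pos: [0.51, 0.0874, 0.0622]
ee_rot: [[-0.98, 0.198, 0.0], [0.198, 0.98, 0.0], [-0.0, 0.0, -1.0]]
contact_force: [0.4, 0.0, -2.0]
finger_gap: 0.0114
finger_force: 58.8
```

>>> {"api": "drive_tool", "payload": {"gripper": [10,10,10,10,10,10], "delta_pos": [[0,0,0.7],[0,0,0.7],[0,0,0.7],[0,0,0.7],[0,0,0],[0,0,0]], "yaw": [0,0,0,0,0,0]}}

```text
time_s: 9.9
tcp_pos: [0.5101, 0.0874, 0.0595]
ee_rot: [[-0.98, 0.198, 0.0], [0.198, 0.98, 0.0], [-0.0, 0.0, -1.0]]
contact_force: [0.4, 0.1, 3.0]
finger_gap: 0.011
finger_force: 59.4
```

>>> {"api": "drive_tool", "payload": {"gripper": [10,10,10,10,10,10,10,10,10,10], "delta_pos": [[0,0,1],[0,0,1],[0,0,1],[0,0,1],[0,0,1],[0,0,1],[0,0,0.8],[0,0,0.7],[0,0,0],[0,0,0]], "yaw": [0,0,0,0,0,0,0,0,0,0]}}

```text
time_s: 11.15
tcp_pos: [0.5101, 0.0874, 0.0522]
ee_rot: [[-0.98, 0.197, 0.0], [0.197, 0.98, 0.0], [-0.0, 0.0, -1.0]]
contact_force: [-3.3, 0.6, 9.8]
finger_gap: 0.011
finger_force: 60.5
```

>>> {"api": "drive_tool", "payload": {"gripper": [10,10,10,10,10], "delta_pos": [[0,0,0.6],[0,0,0.6],[0,0,0],[0,0,0],[0,0,0]], "yaw": [0,0,0,0,0]}}

```text
time_s: 11.78
tcp_pos: [0.5101, 0.0874, 0.0511]
ee_rot: [[-0.98, 0.197, 0.0], [0.197, 0.98, 0.0], [-0.0, 0.0, -1.0]]
contact_force: [-2.0, -0.4, 11.5]
finger_gap: 0.0109
finger_force: 60.7
```

Run:
```python
from h import *
s=robot.observe();print(s["contact_force"],s["wrist_torque"],s["joint_pos"].round(1),s["tcp_pos"])
im,d,K,W,p=snap("side"); P=cloud(d,K,W)
h=cv2.cvtColor(im,cv2.COLOR_RGB2HSV);v,u=np.mgrid[:480,:640]
m=(h[...,0]>22)&(h[...,0]<32)&(h[...,1]>150)&(u>320)&(u<425)&(v>285)&(v<350)&(d>0)
z=np.load("side0.npz");P0=cloud(z["d"],K,W);m&=z["d"]>0
r=m&(u>372)
print("strap z before/after",np.median(P0[r][:,2]),np.median(P[r][:,2]),r.sum())
```

```text
[-2.01042378 -0.37011391 11.47010122] [-0.09222063  0.68329348 -0.02434639] [  9.7  20.3 -18.2  51.4   0.   21.1] [0.51010292 0.08741353 0.05105427]
strap z before/after 0.04845312293253379 0.038196087312747595 1851
```

>>> {"api": "drive_tool", "payload": {"gripper": [10,10,10,10,10], "delta_pos": [[0,0,0],[0,0,0],[0,0,0],[0,0,0],[0,0,0]], "yaw": [0.0785,0.1571,0.1571,0,0]}}

```text
time_s: 12.45
tcp_pos: [0.5111, 0.0874, 0.0514]
ee_rot: [[-0.83, 0.558, 0.002], [0.558, 0.83, 0.0], [-0.002, 0.001, -1.0]]
contact_force: [1.2, 0.8, 11.2]
finger_gap: 0.0112
finger_force: 60.6
```

Run:
```python
from h import *
s=robot.observe();R=s["ee_rot"];print(s["contact_force"],s["wrist_torque"],np.degrees(np.arctan2(R[1,0],R[0,0])),s["tcp_pos"])
```

```text
[ 1.20816144  0.75615068 11.20680919] [-0.21779437 -0.25483536 -0.05404075] 146.09902620912882 [0.51112544 0.08744397 0.05144948]
```

>>> {"api": "drive_tool", "payload": {"gripper": [10,10,10,10,10,10,10,10,10,10,10], "delta_pos": [[0,0,0],[0,0,0],[0,0,0],[0,0,0],[0,0,0],[0,0,0],[0,0,0],[0,0,0],[0,0,0],[0,0,0],[0,0,0]], "yaw": [0.1472,0.1472,0.1472,0.1472,0.1472,0.1472,0.1472,0.1472,0,0,0]}}

```text
time_s: 13.82
tcp_pos: [0.5112, 0.0875, 0.0515]
ee_rot: [[0.197, 0.98, 0.003], [0.98, -0.197, 0.0], [0.001, 0.002, -1.0]]
contact_force: [2.1, -0.7, 11.5]
finger_gap: 0.0113
finger_force: 60.6
```

Run:
```python
from h import *
s=robot.observe();R=s["ee_rot"];print(s["contact_force"],s["wrist_torque"],np.degrees(np.arctan2(R[1,0],R[0,0])),s["tcp_pos"])
```

```text
[ 2.11133001 -0.70069982 11.50023443] [-0.21973204 -0.33893181  0.01196805] 78.63416537764374 [0.51121713 0.0874677  0.05149721]
```

>>> {"api": "drive_tool", "payload": {"gripper": [10,10,10,10,10,10,10,10], "delta_pos": [[0,0,-1],[0,0,-1],[0,0,-1],[0,0,-0.8],[0,0,-0.6],[0,0,-0.4],[0,0,0],[0,0,0]], "yaw": [0,0,0,0,0,0,0,0]}}

```text
time_s: 14.82
tcp_pos: [0.5112, 0.0874, 0.0561]
ee_rot: [[0.197, 0.98, 0.002], [0.98, -0.197, 0.0], [0.001, 0.002, -1.0]]
contact_force: [4.2, 0.4, 6.7]
finger_gap: 0.0111
finger_force: 59.9
```

>>> {"api": "drive_tool", "payload": {"gripper": [10,10,10,10,10], "delta_pos": [[0,0,-0.5],[0,0,-0.4],[0,0,-0.3],[0,0,0],[0,0,0]], "yaw": [0,0,0,0,0]}}

```text
time_s: 15.45
tcp_pos: [0.5111, 0.0875, 0.0572]
ee_rot: [[0.197, 0.98, 0.002], [0.98, -0.197, 0.0], [0.001, 0.002, -1.0]]
contact_force: [3.8, 0.2, 6.6]
finger_gap: 0.0109
finger_force: 59.7
```

>>> {"api": "drive_tool", "payload": {"gripper": [10,10,10,10,10], "delta_pos": [[0,0.6,0],[0,0.6,0],[0,0,0],[0,0,0],[0,0,0]], "yaw": [0,0,0,0,0]}}

```text
time_s: 16.08
tcp_pos: [0.5112, 0.0874, 0.0568]
ee_rot: [[0.197, 0.98, 0.0], [0.98, -0.197, 0.001], [0.001, 0.0, -1.0]]
contact_force: [-0.9, 2.8, 6.0]
finger_gap: 0.0113
finger_force: 59.8
```

Run:
```python
from h import *
s=robot.observe();print(s["contact_force"],s["wrist_torque"],s["tcp_pos"])
```

```text
[-0.85608206  2.78377669  6.04034698] [ 0.32907836  0.28308877 -0.02358425] [0.51123707 0.08737605 0.05679545]
```

>>> {"api": "drive_tool", "payload": {"gripper": [10,10,10,10,10], "delta_pos": [[0,0,-0.4],[0,0,-0.4],[0,0,-0.4],[0,0,0],[0,0,0]], "yaw": [0,0,0,0,0]}}

```text
time_s: 16.7
tcp_pos: [0.5112, 0.0873, 0.0579]
ee_rot: [[0.197, 0.98, 0.0], [0.98, -0.197, 0.0], [0.0, -0.0, -1.0]]
contact_force: [0.5, 4.4, 1.3]
finger_gap: 0.0112
finger_force: 59.1
```

>>> {"api": "drive_tool", "payload": {"gripper": [10,10,10,10,10], "delta_pos": [[0.4,0,0],[0,0,-0.3],[0,0,0],[0,0,0],[0,0,0]], "yaw": [0,0,0,0,0]}}

```text
time_s: 17.32
tcp_pos: [0.5112, 0.0874, 0.0581]
ee_rot: [[0.197, 0.98, -0.0], [0.98, -0.197, -0.0], [-0.0, -0.0, -1.0]]
contact_force: [2.3, -0.0, -1.8]
finger_gap: 0.0112
finger_force: 58.6
```

>>> {"api": "drive_tool", "payload": {"gripper": [16,20,25,30,35,40,40,40], "delta_pos": [[0,0,0],[0,0,0],[0,0,0],[0,0,0],[0,0,0],[0,0,0],[0,0,0],[0,0,0]], "yaw": [0,0,0,0,0,0,0,0]}}

```text
time_s: 18.32
tcp_pos: [0.5113, 0.0875, 0.0582]
ee_rot: [[0.197, 0.98, 0.0], [0.98, -0.197, 0.0], [0.0, 0.0, -1.0]]
contact_force: [0.2, -0.1, -0.3]
finger_gap: 0.0341
finger_force: 0.0
```

>>> {"api": "drive_tool", "payload": {"gripper": [40,40,40,40,40,40,40,40], "delta_pos": [[0,0,-10],[0,0,-25],[0,0,-40],[0,0,-50],[0,0,-40],[55,0,0],[55,0,0],[0,0,0]], "yaw": [0,0,0,0,0,0,0,0]}}

```text
time_s: 19.32
tcp_pos: [0.533, 0.1984, 0.2234]
ee_rot: [[0.194, 0.981, 0.0], [0.981, -0.194, 0.001], [0.001, -0.0, -1.0]]
contact_force: [0.1, -0.7, -1.3]
finger_gap: 0.0343
finger_force: 0.0
```

Run:
```python
from h import *
out=[]
for n,(u0,v0) in(("side",(320,255)),("top",(375,160))):
    im,d,K,W,p=snap(n); P=cloud(d,K,W)
    out.append(cv2.resize(im[v0:v0+110,u0:u0+100,::-1],(400,440),interpolation=cv2.INTER_CUBIC))
    if n=="side":
        z=np.load("side0.npz");h=cv2.cvtColor(im,cv2.COLOR_RGB2HSV);v,u=np.mgrid[:480,:640]
        r=(h[...,0]>22)&(h[...,0]<32)&(h[...,1]>150)&(u>372)&(u<415)&(v>295)&(v<330)&(d>0)&(z["d"]>0)
        print(np.median(cloud(z["d"],K,W)[r][:,2]),np.median(P[r][:,2]))
        h=(((h[...,0]<6)|(h[...,0]>174))&(h[...,1]>150)&(u>320)&(u<380)&(v>250)&(v<340)&(d>0)); print("red",P[h].mean(0),np.percentile(P[h],[2,98],axis=0))
cv2.imwrite("pics/end.png",np.hstack(out)); print(robot.observe()["tcp_pos"])
```

```text
0.04859630924877012 0.045085897769359895
red [0.510809   0.08126057 0.07608817] [[0.50285712 0.06683878 0.04931621]
 [0.52350237 0.10589436 0.08925666]]
[0.53275462 0.19557814 0.22349189]
```

View pics/end.png

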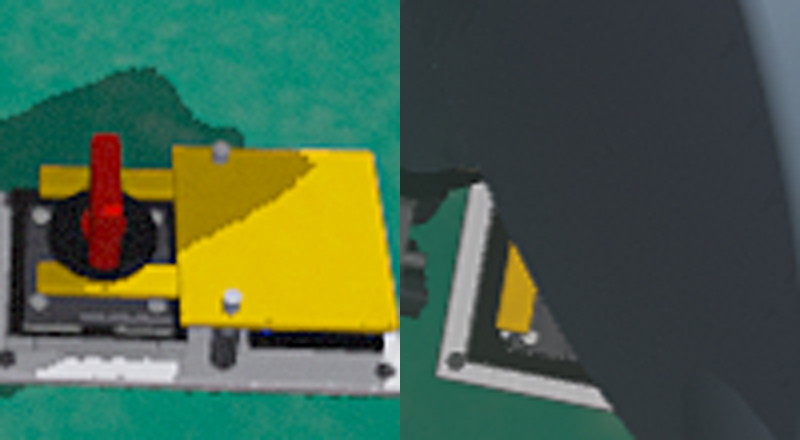

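The left half (side view) shows the toggle upright on the tines, centred near (105,215) in the crop, with its wing across the slot. The strap is held down 3.5 mm, and the arm is clear. I'm handing in.

```bash
python3 -c "
from rig import robot
print(robot.finish_job())"
```

```text
the job is handed in; nothing more can be done
None
```

The toggle is locked in the jig and stands upright by itself, holding the strap down about 3.5 mm; the highest push I read on the jig was about 12 N, and the job was handed in at about 19 s with the arm clear.

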